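Open the bench valve by one turn and lock it

TASK

Open the valve by exactly one turn: push its hand wheel round anticlockwise (seen from above) by the upright handle with your fingertips, until the handle is back where it started, then push the lock lever beside it over, away from the robot, as far as it goes. Push lightly and do not squeeze or force anything; leave the loose things around it where they are.

Things in the scene. Friction and masses are not known exactly. Their poses are not given: they have to be found in the camera images.
- valve: The valve unit, bolted down: dark steel plate 220 x 400 x 12 mm (x, y, z) carrying a brass valve on a level steel pipe along its x (68 mm flanges, up to 82 mm high). Origin: underside of the plate, straight below the wheel's axis, bench level. Its x points away from the robot and its y to the robot's left, within 0.3 rad
- wheel (a joint): The hand wheel's angle, rad; grows anticlockwise seen from above (opening), 2 pi is one turn. It stands between 0.2 and 1.4 at the start, stays where it is left, and turns stiffly (about 3 N at the handle). Grey three-spoked wheel lying level, rim of 140 mm centreline diameter, 14 mm bar, rim centre 115 mm and rim top 122 mm above the bench; at the hub a nut, top 133 mm above the bench
- wheel_axis (a point): Point on the wheel's vertical axis, 125 mm above the bench
- handle (a point): Centre of the upright black handle on the rim of the wheel: 24 mm diameter, 60 mm tall, from 125 to 185 mm above the bench, fixed to the wheel; this point lies 155 mm above the bench and 70 mm from the wheel's axis
- lock_lever (a joint): The lock lever's angle, rad: 0 leaning 0.55 rad from upright towards the valve unit's -x (the robot), free; 1.1 leaning 0.55 rad towards its +x, hard stop, locked. It starts between 0 and 0.25, and stays where it is left; moving it takes about 2 to 3 N
- lever_pivot (a point): Centre of the lever's level pivot (along the valve unit's y), 75 mm above the bench, 145 mm to the valve unit's +y side of the wheel's axis, between two grey bracket plates up to 87 mm high
- lever_knob (a point): Centre of the black ball (24 mm diameter) at the end of the lever, 85 mm from the pivot; the lever is a 12 mm round steel bar
- coupling: Loose brass ring 40 mm across, 36 mm tall, standing on the plate on the side away from the lever; origin under its centre. Leave alone
- jar: Loose clear jar 52 mm across, 65 mm tall, on the plate on the side away from the lever; origin under its centre. Leave alone
- cap_nut: Loose steel cap nut 38 mm across, 30 mm tall, on the plate beyond the lever; origin under its centre. Leave alone
- wrench: Loose dark spanner 200 mm long lying on the bench; origin under its middle. Leave alone
- tube_cutter: Loose red-handled tube cutter 165 mm long lying on the bench; origin underneath. Leave alone
- oil: Loose amber bottle 48 mm across, 120 mm tall, on the bench; origin under its centre. Leave alone
- tape: Loose grey ring of tape 84 mm across, 24 mm tall, on the bench; origin under its centre. Leave alone
- grease: Loose grey can 64 mm across, 75 mm tall, on the bench; origin under its centre. Leave alone

How it is judged:
By the outcome, as a careful person would: the job done as asked, in the order asked, and still so for the second after the job is handed in, with the robot touching nothing.
It also fails if it takes over 72 s, if anything falls off the work surface, if the arm or the gripper's body presses on something with over 40 N, if the wrist force passes 120 N, or if a joint passes its speed limit or range.

ROBOT

A 6-joint arm with a two-finger parallel gripper is mounted at the origin on the work surface. World frame = base frame: x ahead of the robot, y to its left, z up, the work surface at z = 0. Lengths are in m, angles in degrees, forces in N, time in s.
With the tool pointing down it reaches from about 0.4 to 0.825 m from the base axis. Payload 7 kg.
Tool frame: the origin (TCP) lies on the mounting face of the last link; the fingertips stand 178 mm ahead of it and the grasp point (between the pads) lies 159 mm ahead of it; z points along the fingers, y is the direction in which the jaws open and shut (so a half turn about z gives the same grasp; the last joint's range is limited). The gripper opens to 88 mm and grips with 3 to 60 N. Pads are 19 mm wide; open, the fingers measure 130 mm over their backs; the gripper's body (78 mm by 193 mm) begins 47 mm behind the grasp point.
Start: joints at [-57.462, 20.546, 0.682, 0, -70.136, -16.507], TCP at [0.186, -0.649, 0.405] pointing down, gripper open.
Joint ranges: [-176.03, 176.03], [-82.01, 121.73], [-58.28, 71.71], [-173.87, 95.51], [-174.79, -0.11], [-173.66, 173.66]. Speed limits (degrees/s): [136.94, 136.94, 172.46, 180, 180, 180].

INTERFACE

Orientations are given as [roll, pitch, yaw] about the fixed x, y, z axes, in that order (R = Rz(yaw) Ry(pitch) Rx(roll)).
In Python, from plant import r gives the robot as it stands. The module is installed in compiled form; this text tells all that it offers.
- The arm moves only by the tool carry_out, never from a script. Its argument "plan" is a list of rows, each a list of 3 entries, a list of its own where there are three numbers: the shift along the tool's x, y, z in m, then the turn, a rotation vector about the tool's x, y, z in degrees, then the closure in counts, from 0 (fully open) to 255 (shut). In form: [[[x, y, z], [ax, ay, az], hand], ...]. A call has 1 to 12 rows; each row shifts and turns the commanded pose from where the row before left it, along the tool's axes as they then stand; what a row does not reach is not made up. A row lasts 1/12 s, in which the tool goes at most 41.7 mm and 7.16 degrees, less where a joint would pass 70% of its speed; a pose out of reach is approached as far as the arm can. A call is refused whole if a number of a shift passes 0.0417 or a number of a turn 7.16, either way. A call with a gripper value outside its range is refused whole. The fingers move at their own pace and stop on an object; "grip_force" is the grip in N (left out, the last holds). Time passes only in rows, so rows that do not move let the fingers close. It gives the time, the measured TCP pose, the force and the opening at its end, in the units of the state.
- r.get_state(): the state, without advancing time (a new reading comes with each control period).
- r.capture(name): name is "scene" or "top" or "wrist"; returns the picture (480x640x3 uint8, red, green, blue); there is no depth.
- r.get_calibration(name): a dict with "K" (3x3 intrinsics, pixels), "rvec" (rotation vector, rad) and "tvec" (3), from world to camera coordinates, as OpenCV has them. Camera axes: x right, y down, z forward; pixel columns grow to the right and rows downward; lengths in m; the calibration is good to about 2 mm. A picture is of the moment at which its call begins: read the wrist's pose just before it. get_calibration takes no time and is no camera call; for the wrist camera it gives the pose at the moment of the call.
- r.close_job(): hands the job in, once; it reports no verdict.
The state is a dict: "time_s": time; "joints": joint angles; "qd": joint speeds; "joint_torque": joint torques, N m; "tcp_pos": TCP position; "eef_rot": TCP orientation; "contact_force": force on the tool from outside, world axes, zero at the start; "moment": the same for the moment, N m; "gripper_width": finger opening in m.
Only numpy, scipy, OpenCV 4.12 (cv2) and the standard library are available. Lean on these libraries where they do the work, as an engineer would, in place of code of your own. Each camera call takes 0.05 s, during which the arm holds its last target. There are 200 camera calls.

## Working session

There is one attempt and no reset: what is moved stays moved. The work goes in short steps, Python scripts to look and compute and a tool call to move; the robot and the scene stay as the last step left them, time stands still between calls to the robot, and variables do not carry over. Pictures are saved under pics/ and viewed, about 8 in all and at most 12, crops included, and the job is handed in when it is done.

Besides the shell and the picture viewer there is one more tool, called after ">>>" as name(argument=value, ...) on one line, values as JSON. carry_out: Moves the arm, as the interface text tells. Its arguments: {"type":"object","properties":{"plan":{"type":"array","items":{"type":"array"}},"grip_force":{"type":"number"}},"required":["plan"]}

```bash
mkdir -p pics
python3 - <<'E'
from plant import r
import cv2,numpy as np
for n in("scene","top"):
    cv2.imwrite(f"pics/{n}0.png",r.capture(n)[:,:,::-1])
    c=r.get_calibration(n);print(n,c["K"],c["rvec"],c["tvec"])
print(r.get_state())
E
```

```text
scene [[439.71081718   0.         319.58276359]
 [  0.         439.71081718 244.42767636]
 [  0.           0.           1.        ]] [ 2.02620642  1.04532616 -0.4864636 ] [-0.28972672 -0.23659821  1.37594915]
top [[487.52973875   0.         335.86799601]
 [  0.         487.52973875 251.26534833]
 [  0.           0.           1.        ]] [ 2.1428438  -2.16848881  0.11426056] [-0.0722811   0.60184825  1.03139274]
{'time_s': 0.1, 'joints': array([-5.74633019e+01,  2.05868370e+01,  6.39972610e-01, -1.84339853e-02,
       -7.01369655e+01, -1.65080106e+01]), 'qd': array([ 0.03222529, -0.09776599,  0.12512453,  0.01431737, -0.00588234,
       -0.00371736]), 'joint_torque': array([-2.95142898e-03, -5.84163702e+01,  2.93753368e+01,  7.01536596e+00,
        1.02256189e-02, -4.84033421e-05]), 'tcp_pos': array([ 0.18634403, -0.64858784,  0.40382679]), 'eef_rot': array([ 1.79914701e+02, -7.20661578e-03, -1.63977583e+02]), 'contact_force': array([ 0.4025392 , -0.95747245,  0.05580884]), 'moment': array([ 0.05155853, -0.02876348, -0.03461591]), 'gripper_width': 0.08755151014053397}
```

View pics/scene0.png

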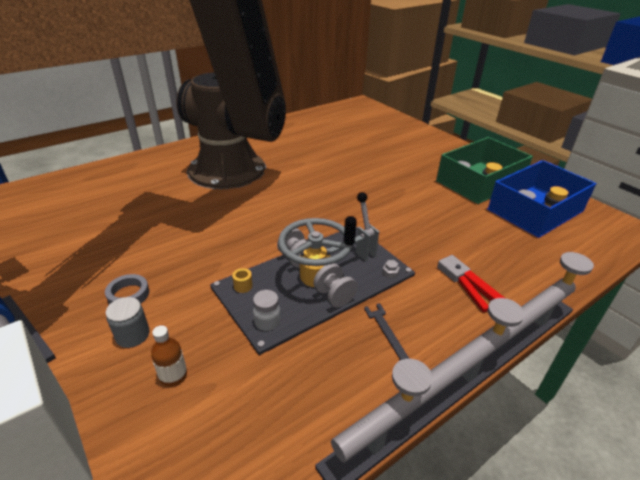

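View pics/top0.png

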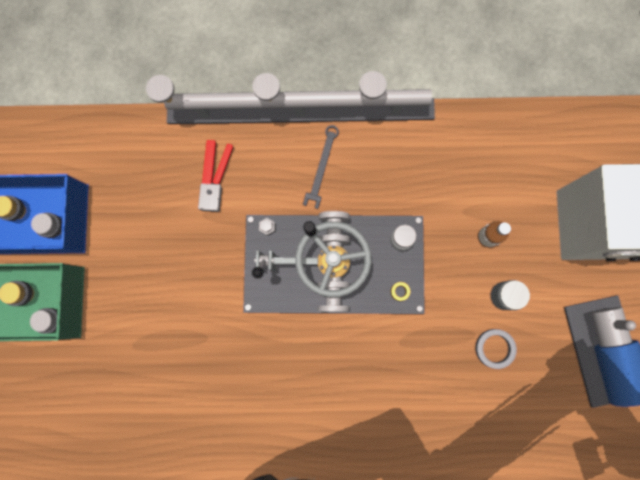

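The top view shows the plate screws near (250,219), (419,220), (420,309) and (248,308), the nut at (334,258), the handle top at (309,228) and the lever knob at (257,272). In the scene view, the handle is near (350,230) and the knob is at (362,198).

```bash
cat > h.py <<'E'
from plant import r
import cv2,numpy as np
def ray(n,uv,c=None):
    c=c or r.get_calibration(n);R=cv2.Rodrigues(np.array(c["rvec"]))[0];t=np.array(c["tvec"]).ravel()
    p=cv2.undistortPoints(np.array([[uv]],float),np.array(c["K"]),None).ravel()
    return -R.T@t,R.T@np.array([p[0],p[1],1.])
def onz(n,uv,z):
    o,d=ray(n,uv);return o+d*(z-o[2])/d[2]
def tri(a,b):
    (o1,d1),(o2,d2)=a,b
    s=np.linalg.lstsq(np.c_[d1,-d2],o2-o1,rcond=None)[0]
    p,q=o1+s[0]*d1,o2+s[1]*d2
    return (p+q)/2,np.linalg.norm(p-q)
def blobs(im,lo,hi,box,mn=15):
    x0,y0,x1,y1=box;m=cv2.inRange(im[y0:y1,x0:x1],lo,hi)
    n,l,s,c=cv2.connectedComponentsWithStats(m)
    return [(c[i]+[x0,y0],s[i]) for i in range(1,n) if s[i][4]>=mn]
E
python3 - <<'E'
from h import *
np.set_printoptions(precision=4,suppress=True)
t=cv2.imread("pics/top0.png");s=cv2.imread("pics/scene0.png")
print("top");[print(b) for b in blobs(t,(0,0,0),(28,28,28),(240,210,430,315))]
print("scene");[print(b) for b in blobs(s,(0,0,0),(28,28,28),(340,185,375,250))]
for uv in[(250,219),(419,220),(420,309),(248,308)]:print(onz("top",uv,.014))
print("nut",onz("top",(334,258),.133))
print("handle",onz("top",(309,228),.185))
print("knob",tri(ray("top",(257,272)),ray("scene",(362,198))))
print("handle tri",tri(ray("top",(309,228)),ray("scene",(350,220))))
m=np.hstack([cv2.resize(t[205:320,240:430],None,fx=3,fy=3),cv2.resize(s[185:300,340:415],None,fx=3,fy=3)])
cv2.imwrite("pics/c1.png",m)
E
```

```text
top
scene
(array([361.6596, 197.3404]), array([18,  9,  8,  8, 47], dtype=int32))
(array([349.4453, 231.251 ]), array([  4,  33,  11,  27, 247], dtype=int32))
[0.679  0.1134 0.014 ]
[ 0.6716 -0.2664  0.014 ]
[ 0.4735 -0.2624  0.014 ]
[0.4799 0.1159 0.014 ]
nut [ 0.576  -0.0766  0.133 ]
handle [ 0.6281 -0.0308  0.185 ]
knob (array([0.5486, 0.0728, 0.1507]), np.float64(0.0003805648924820598))
handle tri (array([ 0.6295, -0.03  ,  0.1784]), np.float64(0.0008660736125093365))
```

View pics/c1.png

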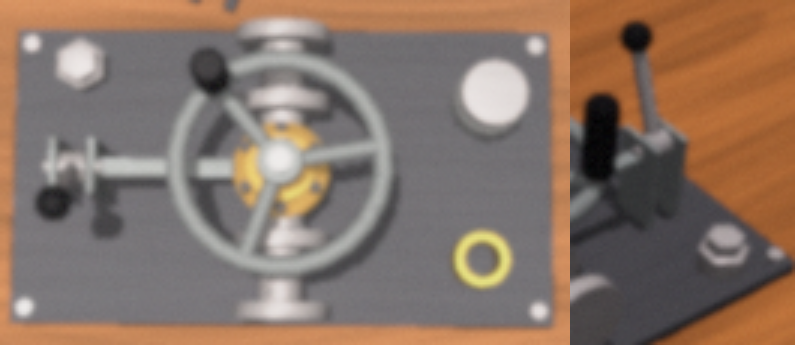

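Plate corners, nut and handle agree: the axis is at about (0.576, -0.076) and the handle is 70 mm from it at 41° in world. The knob's measured distance from the pivot is about 82 mm against the 85 mm given. I'll go above the handle now, with the jaws lined up on the tangent.

>>> carry_out(plan=[[[-0.0298,0.0236,0],[0,0,0],0],[[-0.0298,0.0236,0],[0,0,0],0],[[-0.0298,0.0236,0],[0,0,0],0],[[-0.0298,0.0236,0],[0,0,0],0],[[-0.0298,0.0236,0],[0,0,0],0],[[-0.0298,0.0236,0],[0,0,0],0],[[-0.0298,0.0236,0],[0,0,0],0],[[-0.0298,0.0236,0],[0,0,0],0],[[-0.0298,0.0236,0],[0,0,0],0],[[-0.0298,0.0236,0],[0,0,0],0],[[-0.0298,0.0236,0],[0,0,0],0],[[-0.0298,0.0236,0],[0,0,0],0]])

```text
time_s: 1.1
tcp_pos: [0.4524, -0.276, 0.4046]
eef_rot: [180.0, -0.0, -164.0]
contact_force: [0.8, -1.5, -0.2]
gripper_width: 0.0877
```

>>> carry_out(plan=[[[-0.0298,0.0236,0],[0,0,0],60],[[-0.0298,0.0236,0],[0,0,0],60],[[-0.0298,0.0236,0],[0,0,0],60],[[-0.0298,0.0236,0],[0,0,0],60],[[-0.0298,0.0236,0],[0,0,0],60],[[-0.0298,0.0236,0],[0,0,0],60],[[-0.0298,0.0236,0],[0,0,0],60],[[-0.0298,0.0236,0],[0,0,0],60],[[0,0,0],[0,0,-6.3],60],[[0,0,0],[0,0,-6.3],60],[[0,0,0],[0,0,-6.3],60],[[0,0,0],[0,0,-6.3],60]])

```text
time_s: 2.1
tcp_pos: [0.6289, -0.03, 0.4039]
eef_rot: [180.0, -0.1, -138.4]
contact_force: [1.2, -0.5, -0.2]
gripper_width: 0.0672
```

Run:
```python
from h import *
s=r.get_state();c=r.get_calibration("wrist")
cv2.imwrite("pics/w1.png",r.capture("wrist")[:,:,::-1])
print(s);print(c)
```

```text
{'time_s': 2.1, 'joints': array([ 1.49982257e+01,  1.63693049e+01, -5.42835634e+00, -1.30246264e-02,
       -6.82823491e+01, -6.34156723e+01]), 'qd': array([-3.28033770e-01, -2.87522130e-01,  6.73263534e-03, -8.43999740e-02,
        1.54761925e-02,  7.50238353e+01]), 'joint_torque': array([ 3.45396101e-01, -5.16968250e+01,  2.89202642e+01,  6.87755316e+00,
       -4.80636104e-02, -2.18594916e+00]), 'tcp_pos': array([ 0.62890025, -0.03002816,  0.40388436]), 'eef_rot': array([ 1.79953379e+02, -6.61398476e-02, -1.38422248e+02]), 'contact_force': array([ 1.15265253, -0.46587806, -0.23505582]), 'moment': array([-0.01540278,  0.02783235, -0.02872499]), 'gripper_width': 0.06715286793127416}
{'K': array([[371.31695266,   0.        , 322.56769633],
       [  0.        , 371.31695266, 245.40350293],
       [  0.        ,   0.        ,   1.        ]]), 'rvec': array([-1.23043153, -2.74308518, -0.37996423]), 'tvec': array([ 0.43925968, -0.46696764,  0.26729644])}
```

View pics/w1.png

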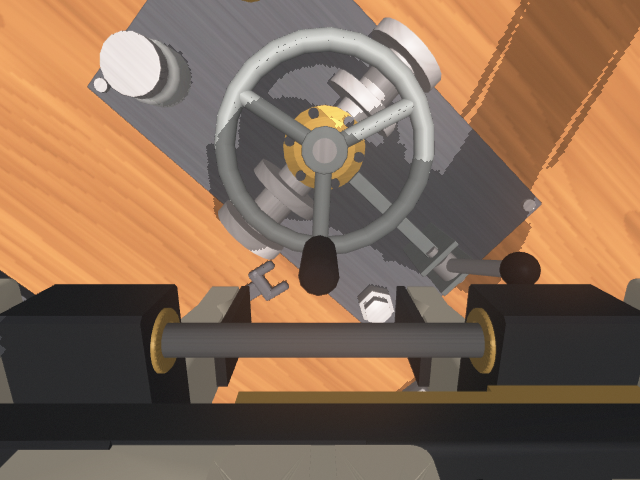

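The wrist view shows the nut at (324,151), the handle top at about (319,280) between the open fingers, and the knob at (520,268).

Run:
```python
from h import *
np.set_printoptions(precision=4,suppress=True)
print("now",r.get_state()["tcp_pos"],r.get_state()["eef_rot"])
print("nut",onz("wrist",(324,151),.133),"handle",onz("wrist",(319,278),.185))
c=ray("wrist",(520,268))
print("knob w-t",tri(c,ray("top",(257,272))),"w-s",tri(c,ray("scene",(361.7,197.4))))
# circle from rim ellipse pts (outer mid) 
for uv in[(225,145),(425,150),(324,38)]:print("rim",onz("wrist",uv,.118))
A=np.array([.576,-.0763])
def plan(th0,th1,n,psi0,off,A=A,P=.070):
    # cage centre leads/trails handle by off (m) along the tangent; yaw follows
    return
```

```text
now [ 0.6289 -0.0302  0.404 ] [ 179.9635   -0.0516 -137.9871]
nut [ 0.5783 -0.073   0.133 ] handle [ 0.6313 -0.0291  0.185 ]
knob w-t (array([0.5477, 0.0721, 0.1538]), np.float64(0.0017293303952792966)) w-s (array([0.5465, 0.0734, 0.151 ]), np.float64(9.087377648109937e-05))
rim [ 0.6214 -0.1261  0.118 ]
rim [ 0.531  -0.0212  0.118 ]
rim [ 0.5264 -0.1199  0.118 ]
```

Both views put the axis at about (0.577, -0.0745) and the handle start at about 40°. The tool's y axis lies along the tangent, so every row of the turn has the same form. I'll lower the open jaws around the handle and start turning.

>>> carry_out(plan=[[[0,0,0.026],[0,0,0],80],[[0,0,0.026],[0,0,0],110],[[0,0,0.026],[0,0,0],110],[[0,0,0],[0,0,0],110],[[0,0,0],[0,0,0],110],[[0.0002,0.0049,0],[0,0,-4],110],[[0.0002,0.0049,0],[0,0,-4],110],[[0.0002,0.0049,0],[0,0,-4],110],[[0.0002,0.0049,0],[0,0,-4],110]], grip_force=5)

```text
time_s: 2.9
tcp_pos: [0.6149, -0.0178, 0.3291]
eef_rot: [-179.8, 0.1, -122.6]
contact_force: [3.1, -2.5, -2.9]
gripper_width: 0.0501
```

>>> carry_out(plan=[[[0.0002,0.0049,0],[0,0,-4],110],[[0.0002,0.0049,0],[0,0,-4],110],[[0.0002,0.0049,0],[0,0,-4],110],[[0.0002,0.0049,0],[0,0,-4],110],[[0.0002,0.0049,0],[0,0,-4],110],[[0.0002,0.0049,0],[0,0,-4],110]])

```text
time_s: 3.4
tcp_pos: [0.5879, -0.0071, 0.3292]
eef_rot: [-179.7, 0.1, -98.6]
contact_force: [4.6, 0.5, -3.3]
gripper_width: 0.0496
```

Run:
```python
from h import *
cv2.imwrite("pics/w2.png",r.capture("wrist")[:,:,::-1])
print(r.get_state())
```

```text
{'time_s': 3.45, 'joints': array([ 1.83795637e+01,  1.56872701e+01, -1.67726552e+01,  3.32053144e-02,
       -5.72611235e+01, -2.67231217e+01]), 'qd': array([-0.28631435,  0.28986439,  0.88810887,  0.0973869 , -0.73918933,
       -8.77573104]), 'joint_torque': array([ -1.03659388, -46.33521795,  25.39022326,   6.43951669,
        -0.9434136 ,  -0.91398988]), 'tcp_pos': array([ 0.58707072, -0.0071527 ,  0.32932813]), 'eef_rot': array([-1.79738248e+02,  1.00411214e-01, -9.83254388e+01]), 'contact_force': array([ 2.01961218,  1.70768382, -0.51446114]), 'moment': array([ 0.47306393, -0.68028041,  0.06744684]), 'gripper_width': 0.049754086810520064}
```

View pics/w2.png

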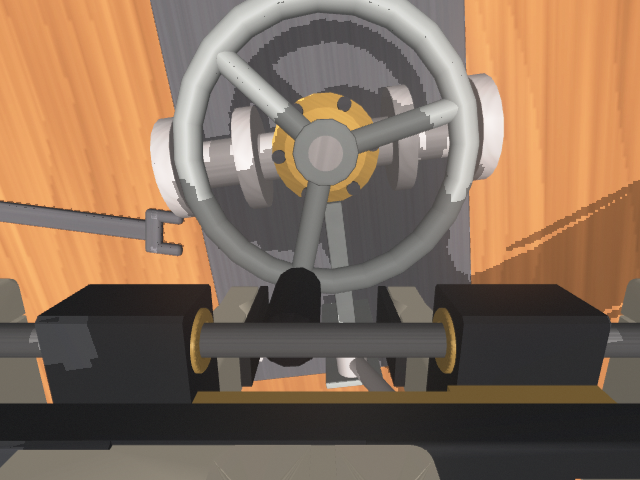

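The handle sits against the rear (left) fingertip, inside the jaws at about (295,315), and the wheel is following. The force is about 4 N. Continuing.

>>> carry_out(plan=[[[0.0003,0.0067,0],[0,0,-5.5],110],[[0.0003,0.0067,0],[0,0,-5.5],110],[[0.0003,0.0067,0],[0,0,-5.5],110],[[0.0003,0.0067,0],[0,0,-5.5],110],[[0.0003,0.0067,0],[0,0,-5.5],110],[[0.0003,0.0067,0],[0,0,-5.5],110],[[0.0003,0.0067,0],[0,0,-5.5],110],[[0.0003,0.0067,0],[0,0,-5.5],110],[[0.0003,0.0067,0],[0,0,-5.5],110],[[0.0003,0.0067,0],[0,0,-5.5],110],[[0.0003,0.0067,0],[0,0,-5.5],110],[[0.0003,0.0067,0],[0,0,-5.5],110]])

```text
time_s: 4.45
tcp_pos: [0.5184, -0.0384, 0.3293]
eef_rot: [-179.8, -0.2, -32.6]
contact_force: [3.5, 1.9, 0.3]
gripper_width: 0.0498
```

>>> carry_out(plan=[[[0.0003,0.0067,0],[0,0,-5.5],110],[[0.0003,0.0067,0],[0,0,-5.5],110],[[0.0003,0.0067,0],[0,0,-5.5],110],[[0.0003,0.0067,0],[0,0,-5.5],110],[[0.0003,0.0067,0],[0,0,-5.5],110],[[0.0003,0.0067,0],[0,0,-5.5],110],[[0.0003,0.0067,0],[0,0,-5.5],110],[[0.0003,0.0067,0],[0,0,-5.5],110],[[0.0003,0.0067,0],[0,0,-5.5],110],[[0.0003,0.0067,0],[0,0,-5.5],110],[[0.0003,0.0067,0],[0,0,-5.5],110],[[0.0003,0.0067,0],[0,0,-5.5],110]])

```text
time_s: 5.45
tcp_pos: [0.5181, -0.1147, 0.3289]
eef_rot: [179.9, -0.2, 33.4]
contact_force: [0.7, 4.3, 0.4]
gripper_width: 0.0495
```

Half way. I'll back off the handle, lift, turn the jaws back half a turn, and take the handle again.

>>> carry_out(plan=[[[0,-0.006,0],[0,0,0],110],[[0,-0.006,0],[0,0,0],110],[[0,0,-0.03],[0,0,0],110],[[0,0,-0.03],[0,0,0],110],[[0,0,0],[0,0,7],110],[[0,0,0],[0,0,7],110],[[0,0,0],[0,0,7],110],[[0,0,0],[0,0,7],110],[[0,0,0],[0,0,7],110],[[0,0,0],[0,0,7],110],[[0,0,0],[0,0,7],110],[[0,0,0],[0,0,7],110]])

```text
time_s: 6.45
tcp_pos: [0.5101, -0.1042, 0.3876]
eef_rot: [-180.0, -0.0, -23.3]
contact_force: [-0.3, 0.4, 0.1]
gripper_width: 0.0497
```

>>> carry_out(plan=[[[0,0,0],[0,0,7],110],[[0,0,0],[0,0,7],110],[[0,0,0],[0,0,7],110],[[0,0,0],[0,0,7],110],[[0,0,0],[0,0,7],110],[[0,0,0],[0,0,7],110],[[0,0,0],[0,0,7],110],[[0,0,0],[0,0,7],110],[[0,0,0],[0,0,7],110],[[0,0,0],[0,0,7],110],[[0,0,0],[0,0,7],110],[[0,0,0],[0,0,7],110]])

```text
time_s: 7.45
tcp_pos: [0.5101, -0.1042, 0.3876]
eef_rot: [-180.0, 0.0, -107.3]
contact_force: [-0.5, 0.9, -0.3]
gripper_width: 0.05
```

>>> carry_out(plan=[[[0,0,0],[0,0,7],110],[[0,0,0],[0,0,7],110],[[0,0,0],[0,0,7],110],[[0,0,0],[0,0,7],110],[[0,0,0],[0,0,7],110],[[0,0,0],[0,0,7],110],[[0,0,0],[0,0,7],110],[[0,0,0],[0,0,0],110],[[0,0,0],[0,0,0],110]])

```text
time_s: 8.2
tcp_pos: [0.5102, -0.1043, 0.3873]
eef_rot: [-180.0, 0.0, -155.7]
contact_force: [1.7, -1.1, -0.1]
gripper_width: 0.0501
```

Run:
```python
from h import *
cv2.imwrite("pics/w3.png",r.capture("wrist")[:,:,::-1])
s=r.get_state();print(s["tcp_pos"],s["eef_rot"],s["joints"],s["time_s"])
```

```text
[ 0.5103124  -0.10437535  0.38721313] [-1.79985764e+02  3.66548522e-02 -1.55605054e+02] [ 1.00487322e+01  6.71808209e+00 -2.00963388e+01  5.27907967e-03
 -6.31465400e+01 -7.56561736e+01] 8.25
```

View pics/w3.png

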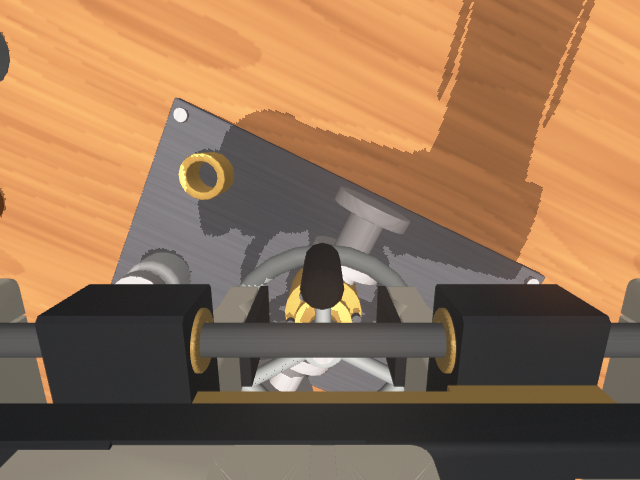

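The handle is centred between the jaws at (323,285), and the ring and jar are untouched. I'll lower and push through the second half; this time the tangent is the tool's -y.

>>> carry_out(plan=[[[-0.003,0,0.02],[0,0,0],110],[[0,0,0.02],[0,0,0],110],[[0,0,0.018],[0,0,0],110],[[0,0,0],[0,0,0],110],[[-0.0002,-0.0049,0],[0,0,-4],110],[[-0.0002,-0.0049,0],[0,0,-4],110],[[-0.0002,-0.0049,0],[0,0,-4],110],[[-0.0002,-0.0049,0],[0,0,-4],110],[[-0.0002,-0.0049,0],[0,0,-4],110],[[-0.0002,-0.0049,0],[0,0,-4],110],[[-0.0002,-0.0049,0],[0,0,-4],110],[[-0.0002,-0.0049,0],[0,0,-4],110]])

```text
time_s: 9.25
tcp_pos: [0.5386, -0.1326, 0.3297]
eef_rot: [180.0, 0.0, -123.5]
contact_force: [-0.9, 3.6, -0.1]
gripper_width: 0.0499
```

>>> carry_out(plan=[[[-0.0003,-0.0067,0],[0,0,-5.5],110],[[-0.0003,-0.0067,0],[0,0,-5.5],110],[[-0.0003,-0.0067,0],[0,0,-5.5],110],[[-0.0003,-0.0067,0],[0,0,-5.5],110],[[-0.0003,-0.0067,0],[0,0,-5.5],110],[[-0.0003,-0.0067,0],[0,0,-5.5],110],[[-0.0003,-0.0067,0],[0,0,-5.5],110],[[-0.0003,-0.0067,0],[0,0,-5.5],110],[[-0.0003,-0.0067,0],[0,0,-5.5],110],[[-0.0003,-0.0067,0],[0,0,-5.5],110],[[-0.0003,-0.0067,0],[0,0,-5.5],110],[[-0.0003,-0.0067,0],[0,0,-5.5],110]])

```text
time_s: 10.25
tcp_pos: [0.6143, -0.1344, 0.3296]
eef_rot: [179.9, 0.0, -57.4]
contact_force: [-3.8, -0.5, 0.6]
gripper_width: 0.0497
```

>>> carry_out(plan=[[[-0.0003,-0.0067,0],[0,0,-5.5],110],[[-0.0003,-0.0067,0],[0,0,-5.5],110],[[-0.0003,-0.0067,0],[0,0,-5.5],110],[[-0.0003,-0.0067,0],[0,0,-5.5],110],[[-0.0003,-0.0067,0],[0,0,-5.5],110],[[-0.0003,-0.0067,0],[0,0,-5.5],110],[[-0.0003,-0.0067,0],[0,0,-5.5],110],[[-0.0003,-0.0067,0],[0,0,-5.5],110],[[-0.0003,-0.0067,0],[0,0,-5.5],110],[[-0.0003,-0.0067,0],[0,0,-5.5],110],[[-0.0003,-0.0067,0],[0,0,-5.5],110],[[-0.0003,-0.0067,0],[0,0,-5.5],110]])

```text
time_s: 11.25
tcp_pos: [0.6473, -0.0655, 0.3298]
eef_rot: [179.9, -0.1, 8.6]
contact_force: [2.8, -3.8, -3.5]
gripper_width: 0.0501
```

>>> carry_out(plan=[[[-0.0003,-0.0067,0],[0,0,-5.5],110],[[-0.0003,-0.0067,0],[0,0,-5.5],110],[[-0.0003,-0.0067,0],[0,0,-5.5],110],[[-0.0003,-0.0067,0],[0,0,-5.5],110],[[-0.0003,-0.0067,0],[0,0,-5.5],110],[[-0.0003,-0.0067,0],[0,0,-5.5],110],[[0,0,0],[0,0,0],110],[[0,0,0],[0,0,0],110]])

```text
time_s: 11.92
tcp_pos: [0.6303, -0.0288, 0.3297]
eef_rot: [180.0, -0.0, 41.2]
contact_force: [0.5, -0.5, 0.0]
gripper_width: 0.05
```

```bash
cat > tool.py <<'E'
from h import *
A=np.array([.577,-.0745])
s=r.get_state();p=s["tcp_pos"][:2];y=np.radians(s["eef_rot"][2]);w=s["gripper_width"]
# handle centre touching pad: tool y = +(w/2-.012) side (behind, since moving -y)
yt=np.array([np.sin(y),-np.cos(y)]);xt=np.array([np.cos(y),np.sin(y)])
q=p+yt*(w/2-.012)-A
b=q@xt;x=-b+np.sqrt(b*b-q@q+.07**2);h=q+x*xt
print(p,np.degrees(y),s["contact_force"],"handle rel",h,"angle",np.degrees(np.arctan2(h[1],h[0])),"x in tool",x)
E
python3 tool.py
```

```text
[ 0.63029139 -0.02882286] 41.15331858232707 [ 0.4889661  -0.46512913  0.03426206] handle rel [0.06067892 0.03490083] angle 29.90631735389172 x in tool -0.001529177033331816
```

By the pads' position the handle is now at about 30°, about 10° short. I'll push on 8°, then step away and compare with the first top picture.

>>> carry_out(plan=[[[-0.0002,-0.0049,0],[0,0,-4],110],[[-0.0002,-0.0049,0],[0,0,-4],110],[[0,0,0],[0,0,0],110],[[0,0.006,0],[0,0,0],110],[[0,0.006,0],[0,0,0],110],[[0,0,-0.03],[0,0,0],110],[[0,0,-0.03],[0,0,0],110],[[0,0,-0.02],[0,0,0],110]])

```text
time_s: 12.58
tcp_pos: [0.6332, -0.0308, 0.411]
eef_rot: [179.9, -0.0, 49.1]
contact_force: [0.7, -0.4, 0.7]
gripper_width: 0.0496
```

Run:
```python
from h import *
cv2.imwrite("pics/w4.png",r.capture("wrist")[:,:,::-1])
s=r.get_state();print(s["tcp_pos"],s["eef_rot"],s["joints"],s["time_s"])
y=np.radians(s["eef_rot"][2]);R=np.array([[np.cos(y),np.sin(y)],[np.sin(y),-np.cos(y)]])
print("shift to (.45,.22):",R@(np.array([.45,.22])-s["tcp_pos"][:2]))
```

```text
[ 0.63391792 -0.03088346  0.41521879] [179.68172226  -0.25378836  49.09727695] [ 14.84058559  16.29400472  -4.09112331   0.1285663  -69.22599963
 124.21079413] 12.6333
shift to (.45,.22): [ 0.06919815 -0.30328193]
```

>>> carry_out(plan=[[[0.0086,-0.0379,0],[0,0,0],110],[[0.0086,-0.0379,0],[0,0,0],110],[[0.0086,-0.0379,0],[0,0,0],110],[[0.0086,-0.0379,0],[0,0,0],110],[[0.0086,-0.0379,0],[0,0,0],110],[[0.0086,-0.0379,0],[0,0,0],110],[[0.0086,-0.0379,0],[0,0,0],110],[[0.0086,-0.0379,0],[0,0,0],110],[[0,0,0],[0,0,0],110]])

```text
time_s: 13.38
tcp_pos: [0.4453, 0.2238, 0.409]
eef_rot: [-180.0, -0.1, 49.3]
contact_force: [0.4, -1.6, -0.8]
gripper_width: 0.0497
```

Run:
```python
from h import *
t0=cv2.imread("pics/top0.png");t=r.capture("top")[:,:,::-1];cv2.imwrite("pics/top1.png",t)
print(r.get_state()["tcp_pos"],r.get_state()["eef_rot"])
def dark(im,b=(298,215,325,242)):
    x0,y0,x1,y1=b;g=im[y0:y1,x0:x1].max(2).astype(float);w=np.clip(62-g,0,30)
    yy,xx=np.mgrid[y0:y1,x0:x1];return (w*xx).sum()/w.sum(),(w*yy).sum()/w.sum(),w.sum()
print(dark(t0),dark(t))
c=lambda i:cv2.resize(i[205:320,240:430],None,fx=4,fy=4)[:,:760]
cv2.imwrite("pics/c2.png",cv2.resize(np.vstack([c(t0),c(t)]),None,fx=.65,fy=.65))
```

```text
[0.44642323 0.22237123 0.40897466] [-1.79982106e+02 -3.47608882e-02  4.93657295e+01]
(np.float64(311.1376689189189), np.float64(232.07094594594594), np.float64(1184.0)) (np.float64(311.74444444444447), np.float64(232.0090909090909), np.float64(990.0))
```

View pics/c2.png

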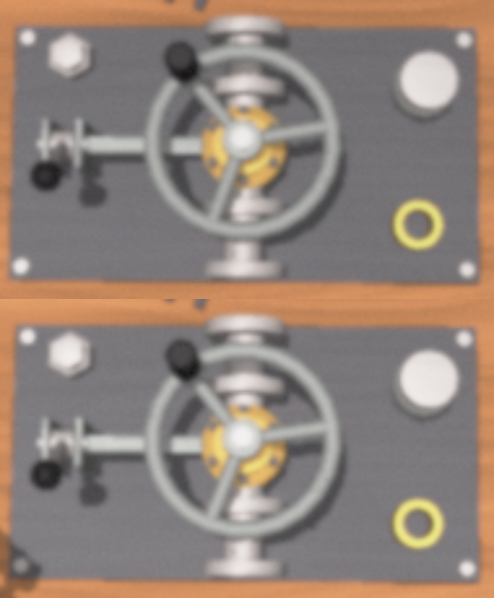

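Bottom view nearly matches the start; I'll measure the small leftover angle.

Run:
```python
from h import *
a=cv2.imread("pics/top0.png",0);b=cv2.imread("pics/top1.png",0)
c=np.array([334.,258])
pts=np.float32([[309,228],[315,236],[321,245],[350,255],[360,254],[327,280],[325,287],[266,226],[404,237],[401,292],[257,272]]).reshape(-1,1,2)
n,st,e=cv2.calcOpticalFlowPyrLK(a,b,pts,None,winSize=(11,11),maxLevel=1)
for p,q in zip(pts[:,0],n[:,0]):
    d=q-p;v=p-c;print(p,d.round(2),"ccw deg",np.degrees((v[1]*d[0]-v[0]*d[1])/(v@v)).round(2))
```

```text
[309. 228.] [ 0.75 -0.08] ccw deg -0.92
[315. 236.] [ 0.25 -0.43] ccw deg -0.93
[321. 245.] [ 0.09 -0.22] ccw deg -0.68
[350. 255.] [1.19 0.17] ccw deg -1.35
[360. 254.] [-0.61  0.62] ccw deg -1.13
[327. 280.] [-0.55 -0.04] ccw deg -1.34
[325. 287.] [-0.59 -0.26] ccw deg -1.2
[266. 226.] [0.18 0.23] ccw deg 0.1
[404. 237.] [-458.1  -106.34] ccw deg 183.05
[401. 292.] [-0.07 -0.17] ccw deg 0.09
[257. 272.] [0.11 0.01] ccw deg 0.02
```

The wheel is about 1° short of a full turn (about 1 mm at the handle), which is close enough. Plate, nut and ring show no movement. Next, the lever: close the fingers, square up with the valve, and come down on the robot side of the knob.

>>> carry_out(plan=[[[0,0,0],[0,0,7.15],255],[[0,0,0],[0,0,7.15],255],[[0,0,0],[0,0,7.15],255],[[0,0,0],[0,0,7.15],255],[[0,0,0],[0,0,7.15],255],[[0,0,0],[0,0,7.15],255],[[0,0,0],[0,0,7.15],255],[[0.008,0.03,0],[0,0,0],255],[[0.008,0.03,0],[0,0,0],255],[[0.008,0.03,0],[0,0,0],255],[[0.008,0.03,0],[0,0,0],255],[[0.008,0.03,0],[0,0,0],255]])

```text
time_s: 14.43
tcp_pos: [0.4862, 0.0672, 0.4087]
eef_rot: [180.0, 0.0, -1.0]
contact_force: [0.2, 0.3, -0.2]
gripper_width: 0.0007
```

>>> carry_out(plan=[[[0,0,0.03],[0,0,0],255],[[0,0,0.03],[0,0,0],255],[[0,0,0.03],[0,0,0],255],[[0,0,0],[0,0,0],255],[[0,0,0],[0,0,0],255]])

```text
time_s: 14.85
tcp_pos: [0.4858, 0.0685, 0.318]
eef_rot: [179.9, 0.2, -0.9]
contact_force: [0.7, 0.7, 0.8]
gripper_width: 0.0002
```

Run:
```python
from h import *
cv2.imwrite("pics/w5.png",r.capture("wrist")[:,:,::-1])
s=r.get_state();print(s["tcp_pos"],s["eef_rot"],s["contact_force"],s["gripper_width"])
```

```text
[0.48638631 0.06910261 0.31948649] [ 1.79948620e+02  4.87366696e-03 -8.90634890e-01] [0.59155337 1.09248203 0.63703411] 0.00016737827874972728
```

View pics/w5.png

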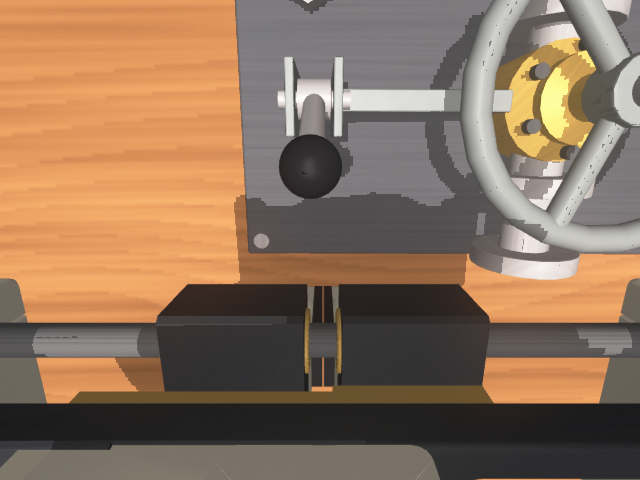

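The knob at (310,165) lies straight ahead of the closed fingers, about 3 mm to the left. Pushing forward slowly.

>>> carry_out(plan=[[[0.008,-0.003,0],[0,0,0],255],[[0.008,0,0],[0,0,0],255],[[0.008,0,0],[0,0,0],255],[[0.006,0,0],[0,0,0],255],[[0.006,0,0],[0,0,0],255],[[0.006,0,0],[0,0,0],255],[[0.006,0,0],[0,0,0],255],[[0.006,0,0],[0,0,0],255],[[0.006,0,0],[0,0,0],255],[[0.006,0,0],[0,0,0],255],[[0.006,0,0],[0,0,0],255],[[0.006,0,0],[0,0,0],255]])

```text
time_s: 15.9
tcp_pos: [0.5641, 0.0714, 0.3186]
eef_rot: [180.0, 0.0, -0.8]
contact_force: [-2.8, 1.1, 0.7]
gripper_width: 0.0005
```

>>> carry_out(plan=[[[0.005,0,0],[0,0,0],255],[[0.005,0,0],[0,0,0],255],[[0.005,0,0],[0,0,0],255],[[0,0,0],[0,0,0],255]])

```text
time_s: 16.23
tcp_pos: [0.5793, 0.0712, 0.3183]
eef_rot: [180.0, 0.0, -0.8]
contact_force: [-0.7, 0.5, 0.2]
gripper_width: 0.0003
```

>>> carry_out(plan=[[[0.004,0,0],[0,0,0],255],[[0.004,0,0],[0,0,0],255],[[0.004,0,0],[0,0,0],255],[[0.003,0,0],[0,0,0],255]])

```text
time_s: 16.57
tcp_pos: [0.5937, 0.0709, 0.3184]
eef_rot: [180.0, 0.0, -0.8]
contact_force: [-2.1, 0.1, -2.1]
gripper_width: 0.0004
```

>>> carry_out(plan=[[[0.002,0,0],[0,0,0],255],[[0.002,0,0],[0,0,0],255]])

```text
time_s: 16.73
tcp_pos: [0.5976, 0.0709, 0.3184]
eef_rot: [180.0, 0.0, -0.8]
contact_force: [-2.8, 0.5, -1.9]
gripper_width: 0.0004
```

>>> carry_out(plan=[[[0.002,0,0],[0,0,0],255],[[0.001,0,0],[0,0,0],255]])

```text
time_s: 16.9
tcp_pos: [0.6006, 0.0708, 0.3185]
eef_rot: [180.0, 0.0, -0.8]
contact_force: [-2.5, 0.2, -3.1]
gripper_width: 0.0005
```

>>> carry_out(plan=[[[0.0015,0,0],[0,0,0],255],[[0.0015,0,0],[0,0,0],255]])

```text
time_s: 17.07
tcp_pos: [0.6034, 0.0708, 0.3186]
eef_rot: [180.0, 0.0, -0.8]
contact_force: [-4.3, 0.3, -1.8]
gripper_width: 0.0006
```

>>> carry_out(plan=[[[0.001,0,0],[0,0,0],255],[[0.001,0,0],[0,0,0],255]])

```text
time_s: 17.23
tcp_pos: [0.6044, 0.0707, 0.3183]
eef_rot: [180.0, 0.2, -0.8]
contact_force: [-12.6, 2.5, 4.0]
gripper_width: 0.0005
```

The force jumped to 12.6 N at x = 0.604, close to the 0.602 I worked out for the stop. I'll back off, lift away and check.

>>> carry_out(plan=[[[-0.01,0,0],[0,0,0],255],[[-0.03,0,0],[0,0,0],255],[[-0.03,0,0],[0,0,0],255],[[-0.03,0,-0.01],[0,0,0],255],[[-0.01,0,-0.035],[0,0,0],255],[[0,0,-0.035],[0,0,0],255],[[-0.01,-0.03,0],[0,0,0],255],[[-0.01,-0.035,0],[0,0,0],255],[[-0.01,-0.035,0],[0,0,0],255],[[-0.01,-0.035,0],[0,0,0],255],[[0,-0.03,0],[0,0,0],255],[[0,0,0],[0,0,0],255]])

```text
time_s: 18.23
tcp_pos: [0.458, 0.2424, 0.4]
eef_rot: [-179.8, -0.2, -0.6]
contact_force: [0.8, 0.4, 0.9]
gripper_width: 0.0004
```

Run:
```python
from h import *
t0=cv2.imread("pics/top0.png");t=r.capture("top")[:,:,::-1];s=r.capture("scene")[:,:,::-1].copy()
cv2.imwrite("pics/top2.png",t)
print(r.get_state()["tcp_pos"],r.get_state()["contact_force"])
print("scene dark");[print(b) for b in blobs(s,(0,0,0),(28,28,28),(325,185,385,250))]
a=cv2.cvtColor(t0,6);b=cv2.cvtColor(t,6)
c=np.array([334.,258]);pts=np.float32([[309,228],[315,236],[350,255],[360,254],[327,280],[325,287],[266,226],[401,292],[513,295],[497,348],[495,234],[210,195],[313,200]]).reshape(-1,1,2)
n,_,_=cv2.calcOpticalFlowPyrLK(a,b,pts,None,winSize=(11,11),maxLevel=1)
for p,q in zip(pts[:,0],n[:,0]):
    d=q-p;v=p-c;print(p,d.round(2),np.degrees((v[1]*d[0]-v[0]*d[1])/(v@v)).round(2))
f=lambda i,k:cv2.resize(i,None,fx=k,fy=k)
A=f(t[205:320,240:430],2.5);B=f(s[185:300,270:415],2.5)
cv2.imwrite("pics/c3.png",np.hstack([A,B])[:, :])
```

```text
[0.45780257 0.23918599 0.39936762] [-0.87468752  0.14978286 -0.63482831]
scene dark
(array([382.2       , 215.77142857]), array([55, 27,  5,  8, 35], dtype=int32))
(array([349.38867925, 230.86037736]), array([ 19,  32,  12,  29, 265], dtype=int32))
[309. 228.] [ 0.74 -0.16] -0.99
[315. 236.] [ 0.27 -0.39] -0.9
[350. 255.] [0.91 0.21] -1.31
[360. 254.] [-0.55  0.6 ] -1.11
[327. 280.] [-0.54  0.01] -1.27
[325. 287.] [-0.56 -0.21] -1.13
[266. 226.] [ 0.69 -0.56] -0.61
[401. 292.] [-0.04 -0.15] 0.09
[513. 295.] [-0.3   0.01] -0.02
[497. 348.] [4.69 0.94] 0.44
[495. 234.] [-0.11  0.11] -0.03
[210. 195.] [-0.03 -0.18] -0.06
[313. 200.] [ 0.08 -0.32] -0.17
```

View pics/c3.png

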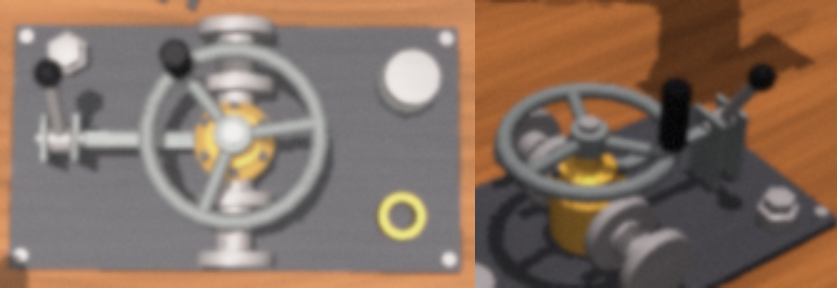

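The top view shows the knob now over at about (259,234) and the wheel back at its starting angle. I'll check the lever angle by triangulation, then hand in.

Run:
```python
from h import *
p,e=tri(ray("top",(258.8,234.2)),ray("scene",(384.6,215.7)));print(p,e,"lean",np.arctan2(p[0]-.579,p[2]-.075))
print(r.get_state()["time_s"]);print(r.close_job())
```

```text
[0.62377028 0.07099649 0.14641577] 0.0007325554220477507 lean 0.559961752920533
18.3333
the job is handed in; nothing more can be done
None
```

I opened the valve by one turn and pushed the lock lever over to its hard stop. The job was handed in at 18.3 s; no verdict came back.

- **Wheel:** I pushed the handle round anticlockwise inside the loosely open fingers in two half-turn passes, with readings mostly around 4 N (highest about 5.5 N). Comparing the first and last top pictures puts the wheel about 1° short of a full turn, roughly 1.3 mm at the handle. I judged that close enough and did not correct it.
- **Lever:** I pushed it away from the robot with the closed fingertips at about 3–5 N. The push ended at 12.6 N as it met the stop. Its measured lean afterwards was 0.56 rad, against 0.55 rad at the stop.
- **Loose things:** The ring, grease can, oil bottle, spanner and tube cutter showed no real shift in the top picture.
- **Checks that disagreed:**
  - The tape gave a false-looking reading of nearly 5 pixels; the arm never went near it and I put it down to a point on plain surface or shadow.
  - The cap nut read 0.7 pixels, probably because the lever's knob now shows beside it.
  - The jar's tracking failed in one check and I did not repeat it. It looks in place in the last picture.

The arm was clear of everything when I handed in.

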